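# Fit the axle of a veneer roller through its two bearings

### The arm

A 7-joint arm with a two-finger parallel gripper is mounted at the origin on the work surface. World frame = base frame: x ahead of the robot, y to its left, z up, the work surface at z = 0. Lengths are in m, angles in rad, forces in N, time in s.
With the tool pointing down it reaches from about 0.4 to 0.85 m from the base axis. Payload 4.5 kg.
Tool frame: the origin (TCP) lies on the mounting face of the last link; the fingertips stand 173 mm ahead of it and the grasp point (between the pads) lies 155 mm ahead of it; z points along the fingers, y is the direction in which the jaws open and shut (so a half turn about z gives the same grasp; the last joint's range is limited). The gripper opens to 85 mm and grips with 20 to 120 N. Pads are 22 mm wide; open, the fingers measure 114 mm over their backs; the gripper's body (76 mm by 85 mm) begins 54 mm behind the grasp point. The pads swing forward as they close: fully open they stand 13 mm farther back than shut.
Start: joints at [-1.098, 0.689, -0.195, 1.565, 0.157, 0.902, -0.215], TCP at [0.266, 0.566, 0.405] pointing down, gripper open.
Joint ranges: [-3.01, 3.01], [-0.46, 2.08], [-1.47, 1.51], [0.13, 2.56], [-1, 4.14], [0.04, 2.09], [-2.66, 2.66]. Speed limits (rad/s): [2.57, 2.57, 3.14, 3.14, 3.14, 3.14, 3.14].

### API

Orientations are given as a unit quaternion [x, y, z, w].
In Python, from plant import observe, grab_frame, job gives the robot as it stands.
- The arm moves only by the shell command python3 -m creep 'ROWS' [FORCE]. ROWS is JSON, a list of rows, each a list of 3 entries, a list of its own where there are three numbers: the shift along the tool's x, y, z in cm, then the turn about the tool's z in rad, then the finger opening in cm, from 0 to 8.54. In form: [[[dx, dy, dz], yaw, grip], ...]. A call has 1 to 8 rows; each row shifts and turns the commanded pose from where the row before left it, along the tool's axes as they then stand; what a row does not reach is not made up. A row lasts 1/12 s, in which the tool goes at most 41.7 mm and 7.16 degrees, less where a joint would pass 70% of its speed; a pose out of reach is approached as far as the arm can. A call is refused whole if a number of a shift passes 4.17 or a number of a turn 0.125, either way. A call with a gripper value outside its range is refused whole. The fingers move at their own pace and stop on an object; FORCE is the grip in N (left out, the last holds). Time passes only in rows, so rows that do not move let the fingers close. It gives the time, the measured TCP pose, the force and the opening at its end, in the units of the state.
- observe(): the state, without advancing time (a new reading comes with each control period).
- grab_frame(name): name is "scene" or "top" or "wrist"; returns a dict with "img" (480x640x3 uint8, red, green, blue), "fx", "fy", "cx", "cy" (pixels), "world_from_camera" (4x4, takes a point from camera to world coordinates). Camera axes: x right, y down, z forward; pixel columns grow to the right and rows downward; lengths in m; the calibration is good to about 2 mm. A picture is of the moment at which its call begins. There is no depth.
- job.finish_job(): hands the job in, once; it reports no verdict.
The state is a dict: "t": time; "joints": joint angles; "dq": joint speeds; "joint_efforts": joint torques, N m; "tcp_pos": TCP position; "tcp_rot": TCP orientation; "force": force on the tool from outside, world axes, zero at the start; "moment": the same for the moment, N m; "width": finger opening in m.
Only numpy, scipy, OpenCV 4.12 (cv2) and the standard library are available. Lean on these libraries where they do the work, as an engineer would, in place of code of your own. Each camera call takes 0.05 s, during which the arm holds its last target.

### The job

Take the red-handled steel axle from its rack and thread it through the near wooden cheek, the black roller and the far bearing block of the roller stand, gently feeling for the holes. Keep pushing until it meets the sprung pad hidden at an unknown depth in the far block and squeeze that pad with about 12 N over the drag felt on the way (never more than 16 N), then let go and leave the axle in place. Leave the green-handled axle and everything else on the bench alone.

Things in the scene. Friction and masses are not known exactly. Their poses are not given: they have to be found in the camera images.
- axle_grip (a point): Centre of the handle of the axle to fit: red wooden bar 60 long (x) x 22 wide (y) x 24 mm high (z); take it by its 22 mm width from above. +x points along the steel rod to the tip. The rod, 10 mm diameter, 180 mm long, leaves the middle of the handle's +x end. In all about 0.11 kg, balancing about 37 mm ahead of this point. At the start it lies level on the rack, this point 42 mm above the table.
- axle_tip (a point): Centre of the free end of the steel rod, 210 mm ahead (+x) of the handle's centre; the last 8 mm taper from 10 to 5 mm diameter. +x points out of the tip.
- near_mouth (a point): Centre of the hole in the outer face of the stand's near cheek (brown wood, brass trim round the hole), 85 mm above the table. +x is the way the axle goes in (level), z is up. Hole 12 mm in diameter with a 2 mm chamfer; cheek 20 mm thick, 70 mm wide, its top 18 mm above the hole's centre. Behind it a 66 mm gap with the roller, then the far block.
- far_mouth (a point): Centre of the hole in the far block's face, 86 mm along +x from near_mouth on the same line, same axes; 12 mm hole, 2 mm chamfer, block 80 mm thick. In the hole hides a sprung pad, its face 12 to 52 mm behind this mouth (differs each time, not measured), so 98 to 138 mm past near_mouth; the handle's end then still stands 38 mm or more off the near cheek.
- roller_centre (a point): Centre of the loose black roller, 50 mm diameter, 60 mm long, about 0.25 kg (varies), bore 13 mm along its x axis (it may be turned about that axis). It lies on two steel rods of the stand with its bore about 2.6 mm below the line of the two holes; the rod's taper lifts it as it passes, after which the axle drags with some newtons.
- pad (a joint): How far the hidden sprung pad has been pushed in from where it waited, m: 0 untouched; it yields from 6 N and then 4 N more per mm (1 mm at 10 N, 1.5 mm at 12 N, 2.5 mm at 16 N; travel ends at 6 mm). Friction keeps it about 1 mm in once the axle is let go.
- spare_grip (a point): Centre of the handle of the other axle on the rack, not to be used or moved: green handle of the same size, brass rod 14 mm thick. The two lie side by side 80 mm apart, either way round.
- glue: White glue bottle, 52 mm diameter, 130 mm tall; origin at the underside. Leave alone.
- brush: Brush lying on the bench; origin at its underside. Leave alone.
- jar: Blue ceramic cup, 70 mm diameter, 85 mm tall; origin at the underside. Leave alone.
- offcut: Dark wood offcut 90 x 50 x 35 mm; origin at the underside. Leave alone.
- mallet: Hammer lying on the bench; origin at its underside. Leave alone.
- chips: Open wooden tray of veneer chips, 140 x 110 x 35 mm; origin at the underside. Leave alone.
- axle: The red-handled axle as a whole; origin under the middle of its handle, 12 mm below axle_grip; axes as axle_grip.
- rack: Plywood rack the two axles lie on, fixed: base 210 x 150 x 10 mm, origin under its middle, +x along the axles. For each axle a support under the handle's last 10 mm (-x end, top 30 mm above the table) and a notched one under the rod about 150 mm ahead of the handle's centre, its lips ending 46 mm above the table.
- press: The roller stand: plywood base 210 x 110 x 18 mm with the near cheek, far block and two rods, fixed; origin under the base's middle, 85 mm along +x from below near_mouth; axes as near_mouth.
- roller: The black roller as a whole; origin on its surface, 25 mm from roller_centre.
Mind the look-alikes: they are no part of the job. What is shaped like the roller but purple is not meant.

How it is judged:
On the way, in this order (a step that is already met when the one before it is completed fails the run):
1. the tip of the red-handled axle is inside the near cheek's hole (y of axle_tip in the frame of near_mouth between -0.006 and 0.006 m and z of axle_tip in the frame of near_mouth between -0.006 and 0.006 m and angle between the x axis of axle_tip and the x axis of near_mouth, either way round below 0.08 rad and x of axle_tip in the frame of near_mouth above 0.012 m), for 0.1 s.
2. the axle has passed through the roller into the far block's hole (y of axle_tip in the frame of near_mouth between -0.006 and 0.006 m and z of axle_tip in the frame of near_mouth between -0.006 and 0.006 m and angle between the x axis of axle_tip and the x axis of near_mouth, either way round below 0.08 rad and y of roller_centre in the frame of near_mouth between -0.006 and 0.006 m and z of roller_centre in the frame of near_mouth between -0.005 and 0.005 m and x of roller_centre in the frame of near_mouth between 0.047 and 0.059 m and x of axle_tip in the frame of far_mouth above 0.01 m), for 0.1 s.
3. the axle has squeezed the hidden pad by 0.5 mm or more (about 8 N) (y of axle_tip in the frame of near_mouth between -0.006 and 0.006 m and z of axle_tip in the frame of near_mouth between -0.006 and 0.006 m and angle between the x axis of axle_tip and the x axis of near_mouth, either way round below 0.08 rad and x of axle_tip in the frame of far_mouth above 0.01 m and value of joint pad above 0.0005 m), for 0.2 s.
At the end, for the whole second after the job is handed in: The red-handled axle lies released and at rest in both holes (within 6 mm and 0.08 rad of their line), tip over 10 mm inside the far block, the roller on it between the cheeks (centre within 6 mm sideways, 5 mm in height of the line), the hidden pad left pushed in by 0.3 to 2.75 mm (all of step 2 and value of joint pad between 0.0003 and 0.00275 m and linear speed of axle below 0.02 m/s); the robot touches nothing.
It fails at once if the hidden pad is pushed in by more than 2.75 mm (17 N) (value of joint pad above 0.00275 m).
It fails at once if the axle presses on the roller stand with more than 25 N (contact force between axle and press above 25 N).
It fails at once if the axle presses on the roller with more than 25 N (contact force between axle and roller above 25 N).
It fails at once if the green-handled axle is moved by more than 15 mm (distance of spare_grip from where it was at the start of the episode above 0.015 m).
It fails at once if something else on the bench is moved by more than 20 mm (distance of any of glue, brush, jar, offcut, mallet, chips from where it was at the start of the episode above 0.02 m).
It also fails if it takes over 51 s, if anything falls off the work surface, if the arm or the gripper's body presses on something with over 40 N, if the wrist force passes 120 N, or if a joint passes its speed limit or range.

## Working session

There is one attempt and no reset: what is moved stays moved. The work goes in short steps, Python scripts to look and compute and a shell command to move; the robot and the scene stay as the last step left them, time stands still between calls to the robot, and variables do not carry over. Pictures are saved under pics/ and viewed, and the job is handed in when it is done.

```bash
mkdir -p pics; ls
python3 - <<'E'
from plant import observe, grab_frame, job
import cv2,numpy as np
s=observe();print(s)
for n in ["scene","top","wrist"]:
    f=grab_frame(n); cv2.imwrite(f"pics/{n}0.png",f["img"][:,:,::-1]); print(n,f["fx"],f["fy"],f["cx"],f["cy"],np.round(f["world_from_camera"],4).tolist())
E
```

```text
pics
{'t': 0.0, 'joints': array([-1.09818186,  0.69000272, -0.19449719,  1.56638396,  0.15731414,
        0.90246867, -0.21509469]), 'dq': array([-4.93446909e-04, -1.69971986e-05, -4.90014383e-04, -4.28052856e-04,
        8.54525310e-04, -2.32537361e-04, -1.31151381e-03]), 'joint_efforts': array([ 1.16214225e-03, -5.39610100e+01, -1.26563419e+00, -1.58543408e+01,
        9.25795088e-03,  9.48654197e-03, -1.10382820e-05]), 'tcp_pos': array([0.26543085, 0.56546327, 0.40386098]), 'tcp_rot': array([ 2.17606873e-01,  9.76036052e-01, -9.26394838e-04, -1.28187986e-04]), 'force': array([ 0.27059252, -0.09307641,  0.41919981]), 'moment': array([ 0.03649585,  0.02818426, -0.01457833]), 'width': 0.08561717891122633}
scene 439.26040230369915 439.26040230369915 313.54139867139395 238.8554761198748 [[-0.2775, 0.5919, -0.7567, 1.4348], [0.9605, 0.186, -0.2068, 0.2611], [0.0183, -0.7842, -0.6202, 0.7754], [0.0, 0.0, 0.0, 1.0]]
top 592.9662629762422 592.9662629762422 320.9151711397417 238.48670529848556 [[0.0265, -0.9962, 0.0827, 0.446], [-0.9996, -0.0274, -0.0103, 0.0414], [0.0125, -0.0824, -0.9965, 1.4901], [0.0, 0.0, 0.0, 1.0]]
wrist 390.24399590020874 390.24399590020874 320.14121167651797 227.81357227988795 [[0.4251, 0.8718, 0.2433, 0.2047], [0.9051, -0.4092, -0.1153, 0.5948], [-0.0009, 0.2692, -0.9631, 0.3733], [0.0, 0.0, 0.0, 1.0]]
```

View pics/scene0.png

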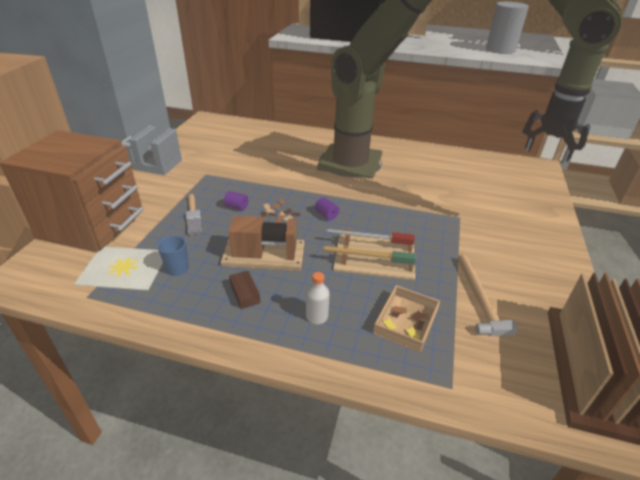

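View pics/top0.png

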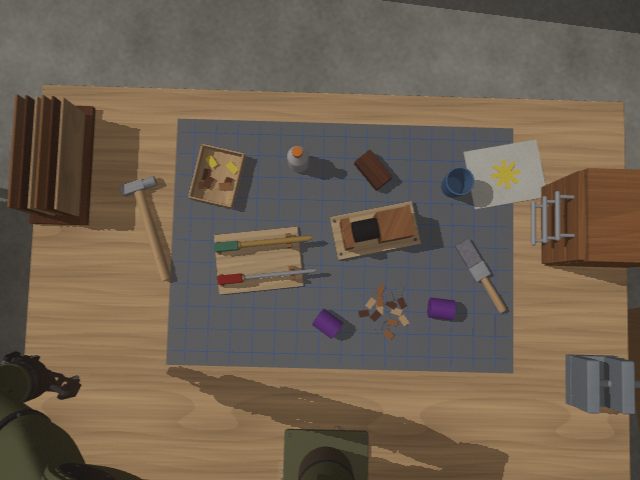

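View pics/wrist0.png

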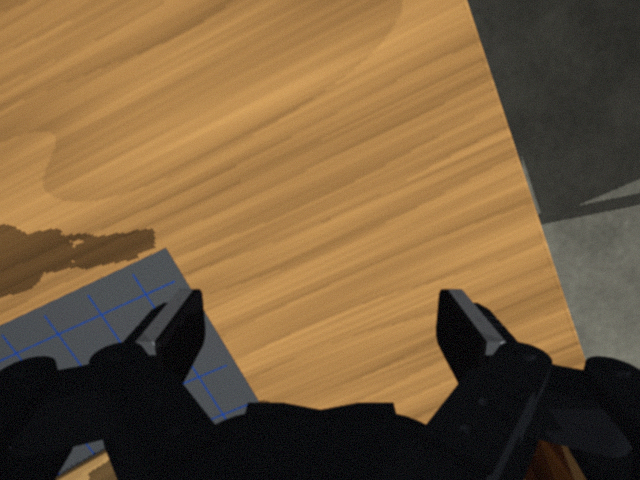

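The top view shows the red handle at about (231,279), with its rod pointing right to a tip near (315,270). The green handle is at (227,246). In the stand, the roller is at (365,230), with the near cheek to its left and the far block to its right. Next I'll zoom in.

Run:
```python
import cv2
i=cv2.imread("pics/top0.png")
cv2.imwrite("pics/t_rack.png",cv2.resize(i[220:300,205:325],None,fx=6.5,fy=6.5,interpolation=cv2.INTER_CUBIC))
cv2.imwrite("pics/t_stand.png",cv2.resize(i[195:270,320:430],None,fx=7,fy=7,interpolation=cv2.INTER_CUBIC))
i=cv2.imread("pics/scene0.png")
cv2.imwrite("pics/s_both.png",cv2.resize(i[200:280,215:425],None,fx=3.8,fy=3.8,interpolation=cv2.INTER_CUBIC))
```

```text
(no output)
```

View pics/t_rack.png

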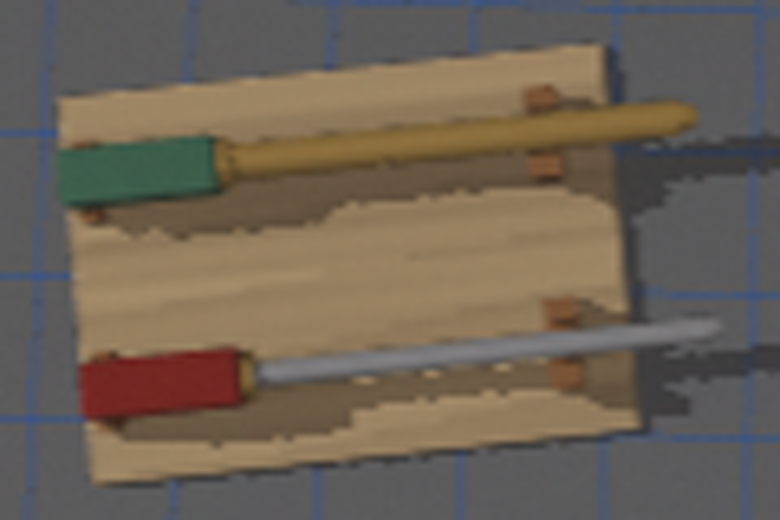

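View pics/t_stand.png

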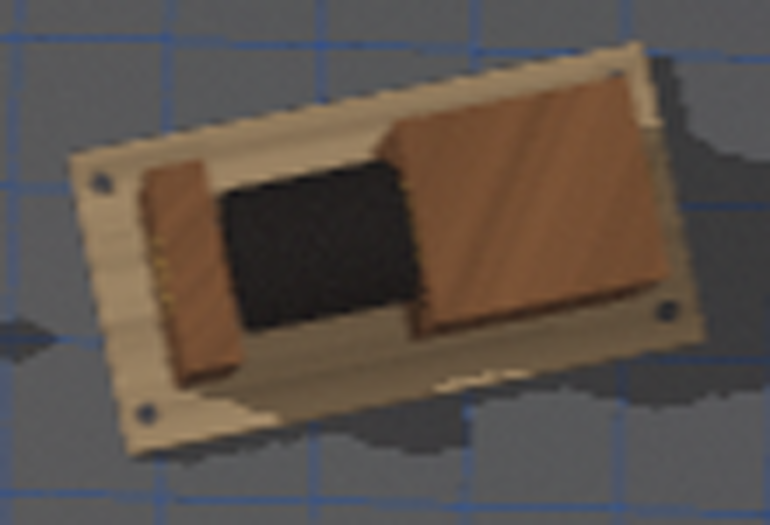

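View pics/s_both.png

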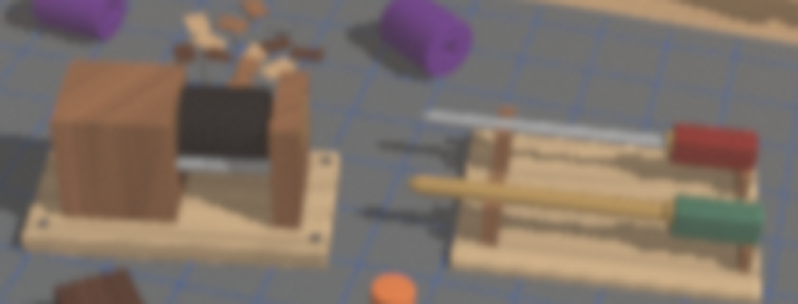

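```bash
cat > h.py <<'E'
import numpy as np, cv2
from plant import observe, grab_frame, job
from scipy.optimize import least_squares
def ray(f,uv,z):
    T=np.array(f["world_from_camera"]);d=T[:3,:3]@np.array([(uv[0]-f["cx"])/f["fx"],(uv[1]-f["cy"])/f["fy"],1]);o=T[:3,3]
    return o+d*(z-o[2])/d[2]
def proj(f,p):
    T=np.array(f["world_from_camera"]);c=(np.atleast_2d(p)-T[:3,3])@T[:3,:3]
    return np.c_[f["fx"]*c[:,0]/c[:,2]+f["cx"],f["fy"]*c[:,1]/c[:,2]+f["cy"]]
def place(x,l):
    c,s=np.cos(x[2]),np.sin(x[2]);l=np.atleast_2d(l)
    return np.c_[x[0]+c*l[:,0]-s*l[:,1],x[1]+s*l[:,0]+c*l[:,1],l[:,2]]
def fit(f,uv,l,x0):
    r=least_squares(lambda x:(proj(f,place(x,l))-uv).ravel(),x0,loss='soft_l1'); return r.x,(proj(f,place(r.x,l))-uv)
E
python3 - <<'E'
from h import *
f=grab_frame("top")
S=lambda a:np.array([[320+(u+.5)/7-.5,195+(v+.5)/7-.5] for u,v in a])
R=lambda a:np.array([[205+(u+.5)/6.5-.5,220+(v+.5)/6.5-.5] for u,v in a])
# stand frame: origin at near_mouth xy, x in, y left (image up side = +y since +x is image right, z toward viewer)
l=[[-.02,.055,.018],[.19,.055,.018],[.19,-.055,.018],[-.02,-.055,.018],
   [0.02,.035,.103],[0.02,-.035,.103],[0,-.035,.103],[.086,.04,.103],[.166,.04,.103],[.166,-.04,.103],[.086,-.04,.103]]
uv=S([(70,158),(642,43),(706,340),(130,455),(202,161),(243,368),(182,387),(398,122),(628,77),(668,282),(424,333)])
x,r=fit(f,uv,np.array(l),[.45,0,-1.4]);print("stand",x,"\n",r.round(2).tolist())
la=[[-.03,.011,.054],[.03,.011,.054],[.03,-.011,.054],[-.03,-.011,.054],[.21,0,.042]]
ua=R([(80,364),(235,349),(242,404),(85,417),(722,327)])
xa,r=fit(f,ua,np.array(la),[.35,.2,-1.5]);print("axle",xa,"\n",r.round(2).tolist())
lr=[[-.105,.075,.01],[.105,.075,.01],[.105,-.075,.01],[-.105,-.075,.01]]
ur=R([(58,98),(605,44),(641,428),(95,484)])
xr,r=fit(f,ur,np.array(lr),[.35,.1,-1.5]);print("rack",xr,"\n",r.round(2).tolist())
f=grab_frame("scene")
i=f["img"][:,:,::-1].copy()
print(proj(f,place(x,[[.02,-.035,.103],[.086,.04,.103],[.166,.04,.103],[-.02,.055,.018]])).round(1).tolist(),proj(f,place(xa,la)).round(1).tolist())
s=observe()
from scipy.spatial.transform import Rotation as Ro
print(Ro.from_quat(s["tcp_rot"]).as_matrix().round(4))
E
```

```text
stand [ 0.57330378 -0.02473963 -1.34731875] 
 [[-0.38, -0.13], [-0.07, 0.15], [-0.06, 0.6], [-0.24, 0.6], [0.03, 0.17], [0.12, -0.32], [0.48, -1.38], [-1.0, -1.72], [-0.76, -1.82], [0.58, 1.98], [2.19, 1.3]]
axle [ 0.4620354   0.24510336 -1.44270069] 
 [[-0.47, -0.29], [0.49, -0.5], [0.24, 0.13], [-0.45, 0.66], [0.17, 0.03]]
rack [ 0.51070497  0.18046849 -1.4424882 ] 
 [[0.28, -0.25], [-0.27, -0.33], [0.13, 0.28], [-0.15, 0.29]]
[[288.6, 216.6], [259.3, 232.7], [227.6, 231.1], [301.0, 264.3]] [[414.3, 237.7], [391.7, 235.3], [391.8, 230.4], [414.0, 232.8], [325.7, 229.3]]
[[-9.053e-01  4.248e-01 -3.000e-04]
 [ 4.248e-01  9.053e-01 -7.000e-04]
 [-1.000e-04 -8.000e-04 -1.000e+00]]
```

```bash
python3 -m creep '[[[-1.5,-1,0.2],0,8.5],[[-3,-2,0.5],0,8.5],[[-3,-2,0.5],0,8.5],[[-3,-2,0.5],0,8.5],[[-3,-2,0.5],0,8.5],[[-3,-2,0.5],0,8.5],[[-3,-2,0.5],0,8.5],[[-3,-2,0.5],0,8.5]]' 30; python3 -m creep '[[[-3,-2,0.5],0,8.5],[[-3,-2,0.5],0,8.5],[[-2,-1,0.5],0.1,8.5],[[0,0,0],0.12,8.5],[[0,0,0],0.12,8.5],[[0,0,0],0.12,8.5],[[0,0,0],0.12,8.5],[[0,0,0],0.12,8.5]]'; python3 -m creep '[[[0,0,0],0.12,8.5],[[0,0,0],0.12,8.5],[[0,0,0],0.06,8.5],[[0,0,0],0,8.5],[[0,0,0],0,8.5]]'
python3 - <<'E'
from h import *
f=grab_frame("wrist");cv2.imwrite("pics/w1.png",f["img"][:,:,::-1]);print(f["world_from_camera"].round(4))
E
```

```text
t: 0.92
tcp_pos: [0.4061, 0.3329, 0.3676]
tcp_rot: [0.218, 0.976, 0.0, 0.0]
force: [0.4, 0.7, -0.4]
width: 0.0849
t: 1.58
tcp_pos: [0.4568, 0.2551, 0.3527]
tcp_rot: [0.542, 0.841, 0.0, -0.0]
force: [0.4, -0.3, -0.1]
width: 0.0852
t: 2.0
tcp_pos: [0.4566, 0.2553, 0.3527]
tcp_rot: [0.658, 0.753, -0.0, 0.0]
force: [0.1, 0.5, -0.2]
width: 0.0851
[[ 9.911e-01  1.283e-01  3.670e-02  4.484e-01]
 [ 1.334e-01 -9.548e-01 -2.658e-01  3.232e-01]
 [ 9.000e-04  2.683e-01 -9.633e-01  3.220e-01]
 [ 0.000e+00  0.000e+00  0.000e+00  1.000e+00]]
```

View pics/w1.png

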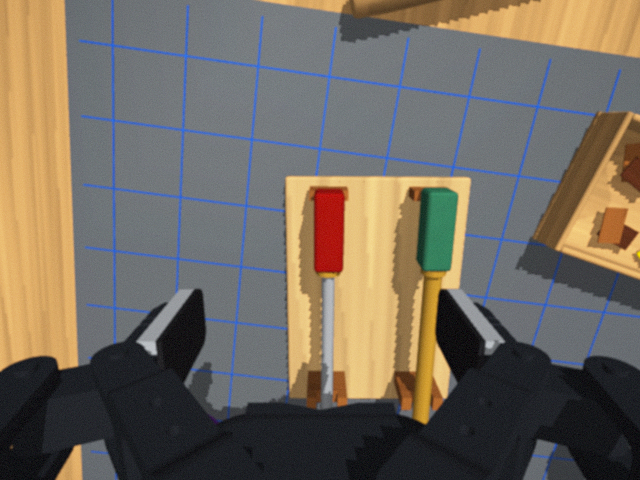

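The wrist view shows the red handle from about (315,190) to (343,272), with the rod running down to (328,400). I'll zoom in to fit it accurately.

Run:
```python
from h import *
i=cv2.imread("pics/w1.png")
cv2.imwrite("pics/w1z.png",cv2.resize(i[175:290,270:350],None,fx=5,fy=5,interpolation=cv2.INTER_CUBIC))
print(observe()["joints"].round(3))
```

```text
[-0.635  0.634  0.06   1.934 -0.066  0.576 -0.397]
```

View pics/w1z.png

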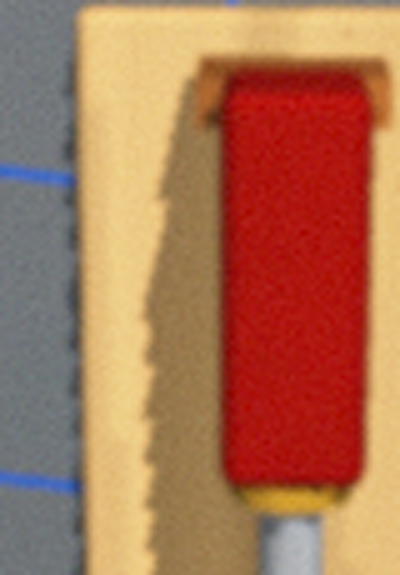

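Run:
```python
from h import *
f=grab_frame("wrist")
la=np.array([[-.03,.011,.054],[.03,.011,.054],[.03,-.011,.054],[-.03,-.011,.054],[.06,0,.042],[.12,0,.042]])
# image: right= +x world ~ +y axle? axle x=-y world => axle y = +x world => right
ua=np.array([[270+(u+.5)/5-.5,175+(v+.5)/5-.5] for u,v in [(372,90),(366,485),(224,487),(222,90)]])
# rod centres
i=f["img"].astype(int)
for v in (300,320,340,360):
    row=i[v,310:350]; print(v,row.sum(1).tolist())
xa,r=fit(f,ua,la[:4],[.46,.245,-1.44]);print(xa,r.round(2).tolist())
```

```text
300 [361, 375, 373, 377, 357, 362, 366, 359, 357, 375, 439, 447, 369, 376, 435, 463, 521, 533, 527, 549, 552, 542, 513, 497, 480, 505, 512, 516, 528, 507, 517, 527, 544, 547, 553, 558, 550, 545, 543, 551]
320 [517, 412, 370, 358, 371, 359, 359, 350, 352, 351, 331, 317, 326, 377, 452, 484, 520, 551, 559, 551, 561, 550, 501, 478, 486, 507, 525, 517, 518, 519, 524, 498, 512, 499, 527, 534, 542, 548, 553, 558]
340 [467, 389, 371, 368, 374, 373, 378, 372, 344, 355, 344, 333, 364, 413, 469, 494, 528, 541, 550, 557, 547, 537, 502, 507, 515, 529, 516, 518, 543, 531, 518, 516, 510, 500, 492, 487, 505, 515, 544, 555]
360 [390, 357, 372, 371, 376, 362, 365, 374, 361, 379, 398, 381, 371, 423, 469, 519, 545, 552, 548, 554, 538, 518, 483, 492, 512, 535, 535, 520, 539, 530, 531, 523, 511, 518, 505, 506, 523, 543, 545, 555]
[ 0.46526896  0.24587884 -1.43530603] [[0.8, -0.6], [0.76, 0.88], [-0.71, 0.54], [-0.85, -0.54]]
```

```bash
python3 -m creep '[[[-2,0.6,0],0,8.5],[[-3.8,1.2,0],0,8.5],[[-3.8,1.2,0],0,8.5],[[-3.8,1.2,0],0,8.5],[[-3.8,1.2,0],0,8.5],[[-3.8,1.2,0],0,8.5],[[-3.8,1.2,0],0,8.5],[[-2,0,0],0,8.5]]';python3 -m creep '[[[0,0,0],0,8.5],[[0,0,0],0,8.5]]'
python3 - <<'E'
from h import *
f=grab_frame("wrist");cv2.imwrite("pics/w2.png",f["img"][:,:,::-1]);print(f["world_from_camera"].round(4))
E
```

```text
t: 2.77
tcp_pos: [0.5715, -0.0061, 0.353]
tcp_rot: [0.661, 0.751, 0.0, 0.002]
force: [1.1, -0.3, -0.3]
width: 0.085
t: 2.93
tcp_pos: [0.5693, -0.0021, 0.3525]
tcp_rot: [0.66, 0.751, -0.0, -0.0]
force: [-0.3, 1.1, -0.0]
width: 0.085
[[ 9.917e-01  1.236e-01  3.500e-02  5.614e-01]
 [ 1.284e-01 -9.554e-01 -2.661e-01  6.580e-02]
 [ 6.000e-04  2.684e-01 -9.633e-01  3.219e-01]
 [ 0.000e+00  0.000e+00  0.000e+00  1.000e+00]]
```

View pics/w2.png

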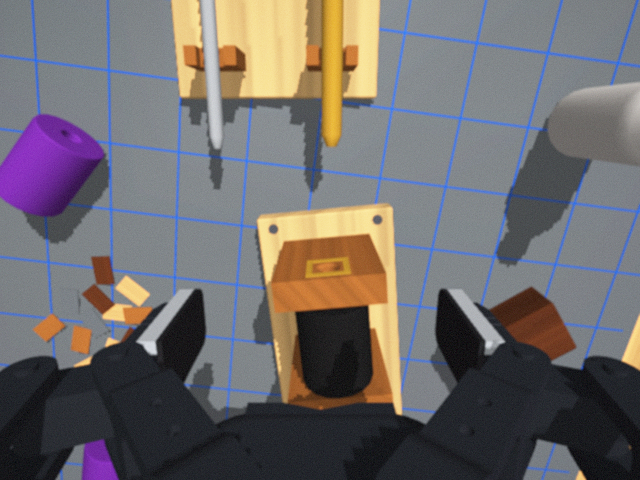

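The wrist view shows the brass-trimmed mouth at about (328,268), the near cheek's top from (272,285) to (386,303), the roller below it, and the steel rod's tip at (217,148).

Run:
```python
from h import *
i=cv2.imread("pics/w2.png")
cv2.imwrite("pics/w2z.png",cv2.resize(i[195:325,250:405],None,fx=5,fy=4.6,interpolation=cv2.INTER_CUBIC))
cv2.imwrite("pics/w2m.png",cv2.resize(i[250:285,300:355],None,fx=14,fy=14,interpolation=cv2.INTER_CUBIC))
cv2.imwrite("pics/w2t.png",cv2.resize(i[30:160,180:250],None,fx=4.5,fy=4.5,interpolation=cv2.INTER_CUBIC))
```

```text
(no output)
```

View pics/w2z.png

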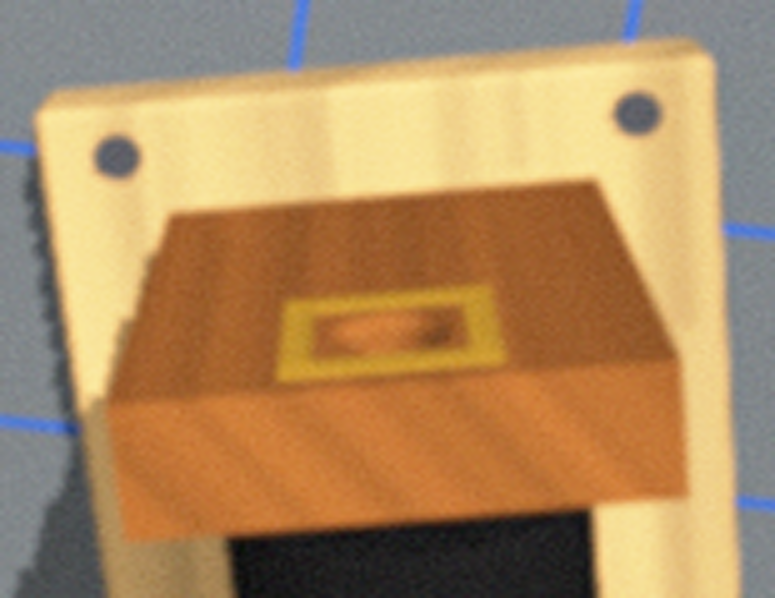

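View pics/w2m.png

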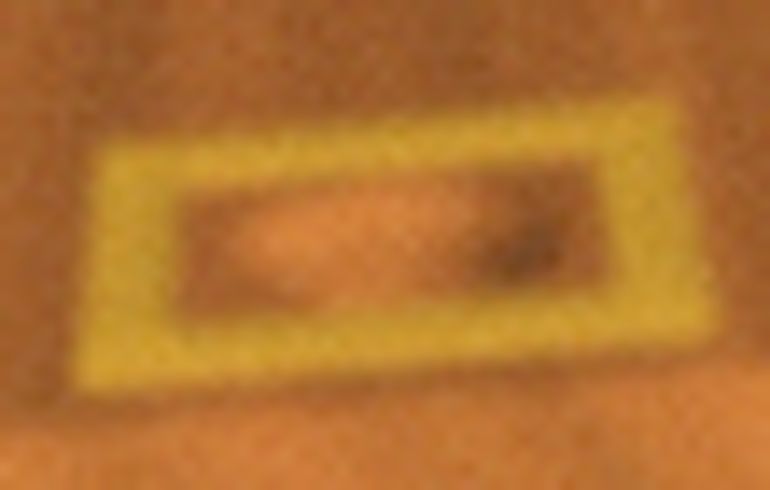

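View pics/w2t.png

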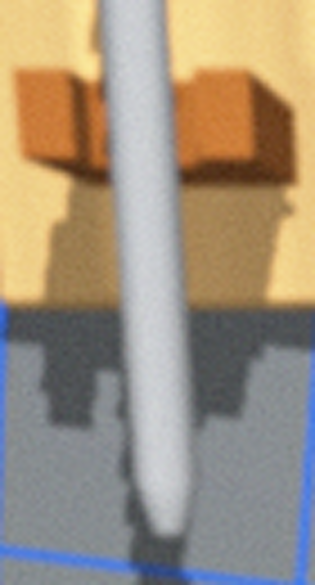

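Run:
```python
from h import *
f=grab_frame("wrist")
Z=lambda u,v:[250+(u+.5)/5-.5,195+(v+.5)/4.6-.5]
M=lambda u,v:[300+(u+.5)/14-.5,250+(v+.5)/14-.5]
l=np.array([[0,-.035,.103],[0,.035,.103],[.02,.035,.103],[.02,-.035,.103],[0,-.035,.018],[0,.035,.018]])
uv=np.array([Z(108,402),Z(680,360),Z(688,497),Z(122,540),Z(172,213),Z(597,181)])
x,r=fit(f,uv,l,[.57,-.02,-1.35]);print(x,r.round(2).tolist())
# frame: ray intersect cheek plane
T=f["world_from_camera"];o=T[:3,3];n=np.array([np.cos(x[2]),np.sin(x[2]),0]);P=[]
for c in [M(92,142),M(680,95),M(718,340),M(76,392)]:
    d=T[:3,:3]@np.array([(c[0]-f["cx"])/f["fx"],(c[1]-f["cy"])/f["fy"],1]);k=((np.array([x[0],x[1],0])-o)@n)/(d@n);P.append(o+d*k)
P=np.array(P);print(P.round(4),P.mean(0).round(4),[np.linalg.norm(P[i]-P[(i+1)%4]).round(4) for i in range(4)])
# rod tip & rod line
tip=[180+163/4.5,30+533/4.5]; print("tip",ray(f,tip,.042))
a=ray(f,[180+133/4.5,30+5/4.5],.042);b=ray(f,[180+159/4.5,30+440/4.5],.042);print(a,b,np.arctan2(*(b-a)[[1,0]]))
print("roller centre guess")
```

```text
[ 0.57789605 -0.02260861 -1.35305833] [[-0.68, 0.24], [0.5, 0.1], [0.23, 0.52], [0.38, 0.04], [-0.76, -0.52], [-0.01, -0.64]]
[[ 0.5637 -0.0257  0.0683]
 [ 0.5921 -0.0195  0.0684]
 [ 0.5915 -0.0196  0.0999]
 [ 0.5641 -0.0257  0.1   ]] [ 0.5778 -0.0226  0.0841] [np.float64(0.029), np.float64(0.0315), np.float64(0.0281), np.float64(0.0317)]
tip [0.49104649 0.0388473  0.042     ]
[0.48214057 0.11360806 0.042     ] [0.48957385 0.0528856  0.042     ] -1.4489882639548148
roller centre guess
```

```bash
python3 -m creep '[[[2.1,-0.6,0],0,8.5],[[3.8,-1.1,0],0,8.5],[[3.8,-1.1,0],0,8.5],[[3.8,-1.1,0],0,8.5],[[3.8,-1.1,0],0,8.5],[[3.8,-1.1,0],0,8.5],[[3.8,-1.1,0],0,8.5],[[0.9,0,1],0,8.5]]';python3 -m creep '[[[0,0,2],0,8.5],[[0,0,3],0,8.5],[[0,0,2],0,8.5],[[0,0,0],0,8.5],[[0,0,0],0,8.5],[[0,0,0],0,8.5]]'
python3 - <<'E'
from h import *
s=observe();print(s["tcp_pos"],s["tcp_rot"])
f=grab_frame("wrist");cv2.imwrite("pics/w3.png",f["img"][:,:,::-1])
E
```

```text
t: 3.7
tcp_pos: [0.4593, 0.2555, 0.3438]
tcp_rot: [0.653, 0.757, 0.003, -0.003]
force: [-0.8, 0.9, -0.1]
width: 0.0849
t: 4.2
tcp_pos: [0.4639, 0.2469, 0.2736]
tcp_rot: [0.658, 0.753, 0.001, -0.0]
force: [0.1, -0.2, 1.5]
width: 0.0848
[0.46388081 0.24690086 0.27361602] [ 6.58380360e-01  7.52685013e-01  7.55865986e-04 -2.30900387e-05]
```

View pics/w3.png

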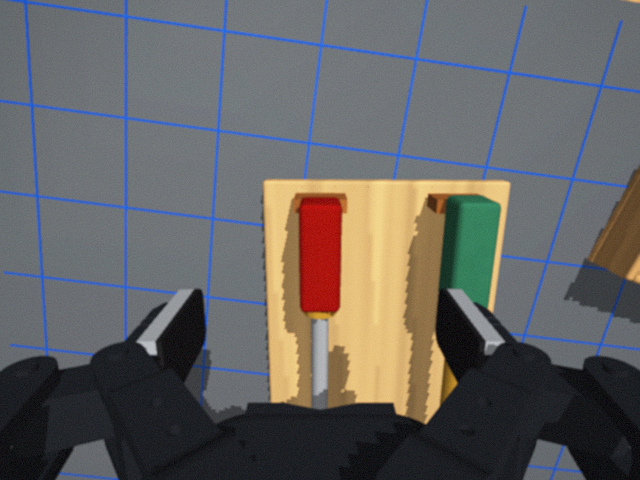

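The handle is centred at column 320, midway between the fingers, so I'm going down to grasp it.

```bash
python3 -m creep '[[[-0.1,0.1,1.5],0,7],[[0,0,2.2],0,6],[[0,0,2],0,6],[[0,0,1.3],0,6],[[0,0,0.6],0,6],[[0,0,0],0,6]]';python3 -m creep '[[[0,0,0],0,4],[[0,0,0],0,2],[[0,0,0],0,1],[[0,0,0],0,1],[[0,0,0],0,1],[[0,0,0],0,1],[[0,0,0],0,1],[[0,0,0],0,1]]' 60
python3 - <<'E'
from h import *
s=observe();print(s["tcp_pos"],s["tcp_rot"],s["force"],s["moment"],s["width"])
f=grab_frame("wrist");cv2.imwrite("pics/w4.png",f["img"][:,:,::-1])
E
```

```text
t: 4.75
tcp_pos: [0.4651, 0.2453, 0.1967]
tcp_rot: [0.659, 0.752, 0.0, -0.0]
force: [-0.4, -0.8, 0.4]
width: 0.0602
t: 5.42
tcp_pos: [0.4655, 0.2454, 0.198]
tcp_rot: [0.659, 0.752, 0.001, 0.0]
force: [-0.1, -0.0, 6.7]
width: 0.0212
[0.46548222 0.24541725 0.19795831] [6.58900686e-01 7.52229072e-01 1.08678046e-03 3.58256471e-04] [-0.10141683 -0.03698377  6.71680074] [-0.05703183  0.07901205  0.03164792] 0.021207085319604472
```

View pics/w4.png

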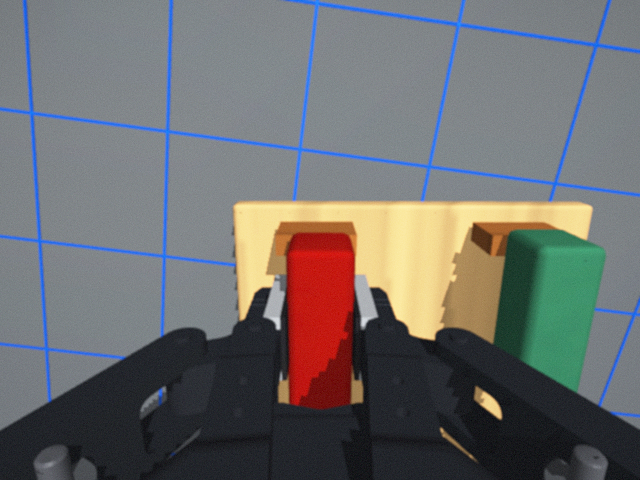

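The red handle is held between the pads at 21.2 mm opening. Now I'll lift it and line it up.

```bash
python3 -m creep '[[[0,0,-0.5],0,1],[[0,0,-1.2],0,1],[[0,0,-1.5],0,1],[[0,0,-1],0,1],[[0,0,-0.3],0,1],[[0,0,0],0,1],[[0,0,0],0,1]]'
python3 - <<'E'
from h import *
s=observe();print(s["tcp_pos"],s["tcp_rot"],s["force"],s["moment"],s["width"])
from scipy.spatial.transform import Rotation as Ro
def go(tx,ty,tz,ang):
    R=Ro.from_quat(s["tcp_rot"]).as_matrix();d=np.array([tx,ty,tz])-s["tcp_pos"]
    a=np.arctan2(R[1,0],R[0,0]);print("tool shift cm",(R.T@d*100).round(2),"yaw",-(np.angle(np.exp(1j*(ang+np.pi-a)))).round(4))
go(.5265,.2068,.241,-1.350)
f=grab_frame("wrist");cv2.imwrite("pics/w5.png",f["img"][:,:,::-1])
E
```

```text
t: 6.05
tcp_pos: [0.465, 0.2452, 0.2419]
tcp_rot: [0.659, 0.752, 0.0, -0.0]
force: [-0.8, 0.2, -1.6]
width: 0.0209
[0.46495603 0.24522772 0.24185832] [ 6.58892437e-01  7.52237156e-01  1.35498670e-04 -1.39799283e-05] [-0.80000557  0.18461057 -1.56867085] [ 0.03070707  0.04438566 -0.00784664] 0.02085943537477158
tool shift cm [-4.62  5.59  0.09] yaw -0.0887
```

View pics/w5.png

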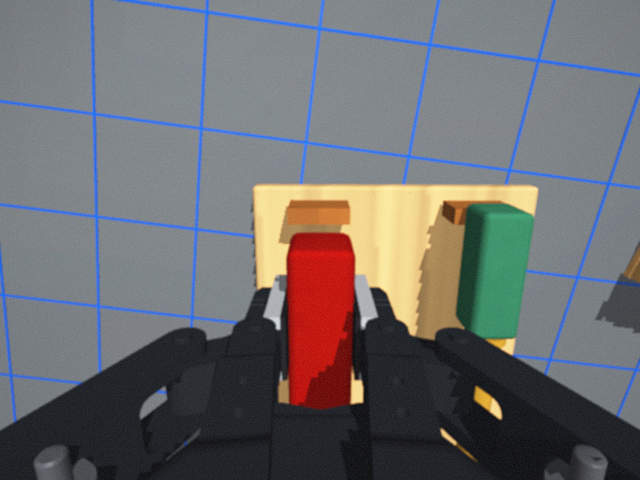

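```bash
python3 -m creep '[[[-0.6,0.7,0],-0.01,1],[[-1,1.2,0],-0.02,1],[[-1,1.3,0],-0.03,1],[[-1,1.2,0],-0.03,1],[[-0.8,0.9,0],0,1],[[-0.1,0.1,0],0,1],[[0,0,0],0,1],[[0,0,0],0,1]]'
python3 - <<'E'
from h import *
from scipy.spatial.transform import Rotation as Ro
s=observe();print(s["tcp_pos"],s["tcp_rot"],s["force"],s["moment"],s["width"])
R=Ro.from_quat(s["tcp_rot"]).as_matrix();print("axle ang",np.arctan2(-R[1,0],-R[0,0]))
d=-R[:,0]; m=np.array([.578,-.0225,.085]);x=-1.35;n=np.array([np.cos(x),np.sin(x),0])
tip=s["tcp_pos"]+R@[0,0,.155]+.21*d;print("tip est",tip,"rel mouth: along",(tip-m)@n,"lat",(tip-m)@np.array([-n[1],n[0],0]),"z",tip[2]-m[2])
for nm in ("top","scene"):
    f=grab_frame(nm);I=f["img"][:,:,::-1].copy()
    print(nm,proj(f,tip),proj(f,m))
    c=proj(f,m)[0].astype(int)
    cr=I[c[1]-45:c[1]+45,c[0]-60:c[0]+60] if nm=="top" else I[c[1]-45:c[1]+45,c[0]-40:c[0]+80]
    print(c); cv2.imwrite(f"pics/{nm}6.png",cv2.resize(cr,None,fx=6.5,fy=6.5,interpolation=cv2.INTER_CUBIC))
E
```

```text
t: 6.77
tcp_pos: [0.5252, 0.2104, 0.2413]
tcp_rot: [0.624, 0.781, -0.0, -0.001]
force: [-0.1, 0.6, -1.0]
width: 0.0212
[0.52515744 0.21042852 0.24128886] [ 6.24375087e-01  7.81124163e-01 -4.96445190e-04 -7.39347031e-04] [-0.07740889  0.58844025 -0.95595673] [0.06966945 0.0314214  0.01584374] 0.021153938334683736
axle ang -1.3486636086832182
tip est [0.5711475  0.00561118 0.08617674] rel mouth: along -0.02892947603183074 lat -0.0005296045343199667 z 0.0011767351271825405
top [[329.96128294 235.08991606]] [[341.81982068 232.59222406]]
[341 232]
scene [[306.45073694 231.77251204]] [[295.26641298 231.68469649]]
[295 231]
```

View pics/top6.png

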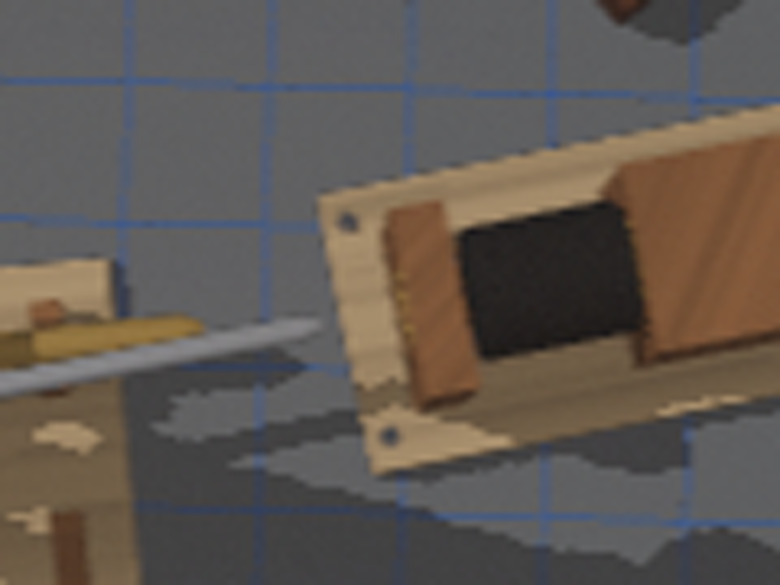

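View pics/scene6.png

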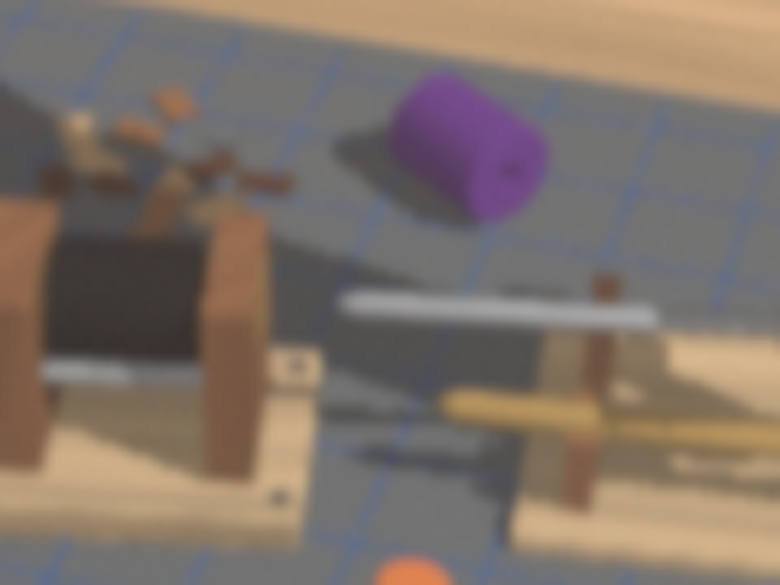

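Run:
```python
from h import *
f=grab_frame("top");T=lambda u,v:np.array([281+(u+.5)/6.5-.5,187+(v+.5)/6.5-.5])
l=np.array([[-.02,.055,.018],[-.02,-.055,.018],[0.02,.035,.103],[0.02,-.035,.103],[0,-.035,.103],[0,.035,.103],[.086,-.04,.103]])
uv=np.array([T(318,198),T(372,472),T(441,203),T(478,388),T(420,407),T(388,212),T(640,362)])
x,r=fit(f,uv[:6],l[:6],[.573,-.025,-1.35]);print(x,r.round(2).tolist())
x=np.array([*x[:2],-1.35])
t=ray(f,T(322,325),.0855);n=np.array([np.cos(x[2]),np.sin(x[2])]);print(t,"along",(t[:2]-x[:2])@n,"lat",(t[:2]-x[:2])@[-n[1],n[0]])
b=ray(f,T(10,383),.0855);print("rod ang",np.arctan2(*(t-b)[[1,0]]))
f=grab_frame("scene")
T=lambda u,v:np.array([255+(u+.5)/6.5-.5,186+(v+.5)/6.5-.5])
print("scene tip seen",T(342,301),proj(f,[.571,.0056,.086]),proj(f,[.571,.0056,.076]))
print("cheek corners seen",T(204,312),T(258,298)," model",proj(f,place([.578,-.0225,-1.35],[[.02,.035,.103],[0,.035,.103],[0,.035,.018],[.02,.035,.018]])),T(246,478),T(205,475))
```

```text
[ 0.57365032 -0.02440922 -1.35937519] [[-0.2, -0.31], [-0.32, 0.79], [0.09, -0.15], [-0.01, 0.53], [0.55, -0.83], [-0.09, 0.0]]
[0.56766892 0.00513789 0.0855    ] along -0.030139778153545144 lat 0.0006348277915174251
rod ang -1.3588963518270836
scene tip seen [307.19230769 231.88461538] [[306.46257869 231.7929693 ]] [[306.43055772 234.85253716]]
cheek corners seen [285.96153846 233.57692308] [294.26923077 231.42307692]  model [[285.93082255 234.03433965]
 [293.90813823 234.44632333]
 [294.21395885 260.12595499]
 [286.60212943 259.71674886]] [292.42307692 259.11538462] [286.11538462 258.65384615]
```

```bash
cat > st.py <<'E'
from h import *
from scipy.spatial.transform import Rotation as Ro
s=observe();R=Ro.from_quat(s["tcp_rot"]).as_matrix();d=-R[:,0]
m=np.array([.578,-.0225,.085]);x=-1.35;n=np.array([np.cos(x),np.sin(x),0]);y=np.array([-n[1],n[0],0])
tip=s["tcp_pos"]+R@[0,0,.155]+.21*d-m;F=s["force"]
print("t %.2f along %.1f lat %.1f z %.1f mm ang %.4f pitch %.4f| F along %.1f lat %.1f z %.1f | M"%(s["t"],tip@n*1e3,tip@y*1e3,tip[2]*1e3,np.arctan2(d[1],d[0])-x,d[2],F@n,F@y,F[2]),s["moment"].round(2),s["width"].round(4))
E
python3 -m creep '[[[-0.3,0,0.06],0,1],[[-0.6,0,0],0,1],[[-0.6,0,0],0,1],[[-0.5,0,0],0,1],[[-0.3,0,0],0,1],[[0,0,0],0,1],[[0,0,0],0,1]]'>/dev/null; python3 st.py;python3 -m creep '[[[-0.3,0,0],0,1],[[-0.2,0,0],0,1],[[-0.1,0,0],0,1],[[0,0,0],0,1]]'>/dev/null; python3 st.py
```

```text
Traceback (most recent call last):
  File "st.py", line 6, in <module>
    print("t %.2f along %.1f lat %.1f z %.1f mm ang %.4f pitch %.4f| F along %.1f lat %.1f z %.1f | M"%(s["t"],tip@n*1e3,tip@y*1e3,tip[2]*1e3,np.arctan2(d[1],d[0])-x,d[2],F@n,F@y,F[2]),s["moment"].round(2),s["width"].round(4))
                                                                                                                                                                                                              ^^^^^^^^^^^^^^^^
AttributeError: 'float' object has no attribute 'round'
Traceback (most recent call last):
  File "st.py", line 6, in <module>
    print("t %.2f along %.1f lat %.1f z %.1f mm ang %.4f pitch %.4f| F along %.1f lat %.1f z %.1f | M"%(s["t"],tip@n*1e3,tip@y*1e3,tip[2]*1e3,np.arctan2(d[1],d[0])-x,d[2],F@n,F@y,F[2]),s["moment"].round(2),s["width"].round(4))
                                                                                                                                                                                                              ^^^^^^^^^^^^^^^^
AttributeError: 'float' object has no attribute 'round'
```

```bash
sed -i 's/s\["width"\].round(4)/round(s["width"],4)/' st.py; python3 st.py; python3 -m creep '[[[-0.1,0,0],0,1],[[-0.1,0,0],0,1],[[0,0,0],0,1],[[0,0,0],0,1]]'>/dev/null; python3 st.py;  python3 -m creep '[[[-0.1,0,0],0,1],[[-0.1,0,0],0,1],[[0,0,0],0,1]]'>/dev/null; python3 st.py;python3 -m creep '[[[-0.1,0,0],0,1],[[-0.1,0,0],0,1],[[0,0,0],0,1]]'>/dev/null; python3 st.py
```

```text
t 7.88 along 1.0 lat 0.3 z 1.1 mm ang 0.0008 pitch 0.0002| F along 0.6 lat -0.5 z -0.7 | M [0.01 0.03 0.03] 0.0214
t 8.22 along 2.6 lat 0.4 z 1.1 mm ang 0.0012 pitch -0.0001| F along -0.5 lat -0.9 z -1.2 | M [-0.02  0.03  0.07] 0.0211
t 8.47 along 5.0 lat 0.4 z 1.1 mm ang 0.0009 pitch 0.0002| F along 0.8 lat 0.1 z -0.8 | M [0.02 0.01 0.01] 0.0212
t 8.72 along 7.0 lat 0.4 z 1.1 mm ang 0.0009 pitch 0.0002| F along -0.2 lat -1.2 z -0.6 | M [ 0.06  0.03 -0.04] 0.0212
```

```bash
for k in 1; do python3 -m creep '[[[-0.1,0,0.06],0,1],[[-0.1,0,0],0,1],[[0,0,0],0,1]]'>/dev/null; python3 st.py;python3 -m creep '[[[-0.1,0,0],0,1],[[-0.1,0,0],0,1],[[0,0,0],0,1]]'>/dev/null; python3 st.py;python3 -m creep '[[[-0.1,0,0],0,1],[[-0.1,0,0],0,1],[[0,0,0],0,1]]'>/dev/null; python3 st.py;python3 -m creep '[[[-0.1,0,0],0,1],[[-0.1,0,0],0,1],[[0,0,0],0,1]]'>/dev/null; python3 st.py; done
```

```text
t 8.97 along 9.0 lat 0.3 z 0.5 mm ang 0.0009 pitch 0.0002| F along 0.5 lat -0.1 z -1.2 | M [-0.02 -0.06  0.02] 0.0214
t 9.22 along 11.0 lat 0.4 z 0.5 mm ang 0.0009 pitch 0.0002| F along -0.3 lat -0.1 z -1.3 | M [ 0.04 -0.01  0.02] 0.021
t 9.47 along 13.0 lat 0.4 z 0.5 mm ang 0.0009 pitch 0.0002| F along -0.3 lat -0.2 z -1.6 | M [0.06 0.01 0.07] 0.0211
t 9.72 along 15.0 lat 0.4 z 0.5 mm ang 0.0009 pitch 0.0002| F along -0.3 lat -0.0 z 0.4 | M [ 0.02  0.01 -0.02] 0.0211
```

```bash
python3 -m creep '[[[-0.1,0,0],0,1],[[-0.1,0,0],0,1],[[0,0,0],0,1]]'>/dev/null; python3 st.py
python3 - <<'E'
from h import *
f=grab_frame("top");I=f["img"][:,:,::-1]
a=cv2.resize(I[195:265,285:395],None,fx=7,fy=7,interpolation=cv2.INTER_CUBIC)
cv2.imwrite("pics/top7.png",a)
E
```

```text
t 9.97 along 17.0 lat 0.4 z 0.5 mm ang 0.0009 pitch 0.0002| F along 0.5 lat -0.3 z -1.2 | M [ 0.04 -0.02 -0.01] 0.021
```

View pics/top7.png

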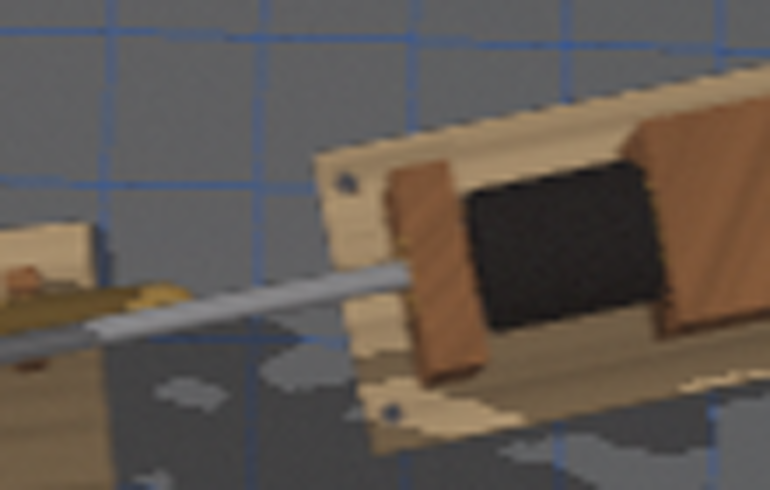

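The top view shows the rod's end entering the cheek at its middle, around (405,275), with no force. I'll go on through the roller.

```bash
python3 -m creep '[[[-0.1,0,0],0,1],[[-0.1,0,0],0,1],[[0,0,0],0,1]]'>/dev/null; python3 st.py;python3 -m creep '[[[-0.1,0,0],0,1],[[-0.1,0,0],0,1],[[0,0,0],0,1]]'>/dev/null; python3 st.py;python3 -m creep '[[[-0.1,0,0],0,1],[[-0.1,0,0],0,1],[[0,0,0],0,1]]'>/dev/null; python3 st.py;python3 -m creep '[[[-0.1,0,0],0,1],[[-0.1,0,0],0,1],[[0,0,0],0,1]]'>/dev/null; python3 st.py
```

```text
t 10.27 along 19.0 lat 0.4 z 0.5 mm ang 0.0009 pitch 0.0002| F along 0.1 lat 0.6 z -1.7 | M [ 0.02 -0.01  0.05] 0.0215
t 10.52 along 21.0 lat 0.4 z 0.5 mm ang 0.0009 pitch 0.0002| F along -0.0 lat -0.1 z -0.9 | M [ 0.06 -0.   -0.04] 0.0211
t 10.77 along 23.0 lat 0.4 z 0.5 mm ang 0.0009 pitch 0.0002| F along -0.1 lat -0.7 z -0.8 | M [ 0.05 -0.01 -0.03] 0.0213
t 11.02 along 25.0 lat 0.4 z 0.5 mm ang 0.0009 pitch 0.0002| F along -0.4 lat -0.9 z -1.1 | M [-0.02 -0.01  0.02] 0.021
```

```bash
python3 -m creep '[[[-0.1,0,0],0,1],[[-0.1,0,0],0,1],[[0,0,0],0,1]]'>/dev/null; python3 st.py;python3 -m creep '[[[-0.1,0,0],0,1],[[-0.1,0,0],0,1],[[0,0,0],0,1]]'>/dev/null; python3 st.py;python3 -m creep '[[[-0.1,0,0],0,1],[[-0.1,0,0],0,1],[[0,0,0],0,1]]'>/dev/null; python3 st.py
```

```text
t 11.27 along 27.0 lat 0.4 z 0.5 mm ang 0.0008 pitch 0.0002| F along 0.3 lat 0.4 z -1.7 | M [ 0.03 -0.01 -0.01] 0.0213
t 11.52 along 29.0 lat 0.4 z 0.5 mm ang 0.0009 pitch 0.0002| F along 0.2 lat -0.7 z -0.8 | M [0.01 0.05 0.  ] 0.0207
t 11.77 along 31.0 lat 0.4 z 0.5 mm ang 0.0009 pitch 0.0002| F along -0.2 lat 0.4 z -1.1 | M [ 0.03 -0.06 -0.  ] 0.0213
```

```bash
python3 -m creep '[[[-0.1,0,0],0,1],[[-0.1,0,0],0,1],[[0,0,0],0,1]]'>/dev/null; python3 st.py;python3 -m creep '[[[-0.1,0,0],0,1],[[-0.1,0,0],0,1],[[0,0,0],0,1]]'>/dev/null; python3 st.py;python3 -m creep '[[[-0.1,0,0],0,1],[[-0.1,0,0],0,1],[[0,0,0],0,1]]'>/dev/null; python3 st.py
```

```text
t 12.02 along 32.9 lat 0.4 z 0.5 mm ang 0.0010 pitch 0.0001| F along -0.1 lat -0.0 z -0.3 | M [ 0.04  0.04 -0.03] 0.0212
t 12.27 along 34.7 lat 0.3 z 0.4 mm ang 0.0010 pitch -0.0001| F along 0.6 lat -0.4 z -1.5 | M [ 0.09  0.08 -0.09] 0.0212
t 12.52 along 36.8 lat 0.3 z 0.5 mm ang 0.0010 pitch 0.0000| F along -0.2 lat -1.3 z -1.4 | M [ 0.18  0.13 -0.12] 0.0214
```

```bash
python3 -m creep '[[[-0.1,0,0],0,1],[[-0.1,0,0],0,1],[[0,0,0],0,1]]'>/dev/null; python3 st.py;python3 -m creep '[[[-0.1,0,0],0,1],[[-0.1,0,0],0,1],[[0,0,0],0,1]]'>/dev/null; python3 st.py;python3 -m creep '[[[-0.1,0,0],0,1],[[-0.1,0,0],0,1],[[0,0,0],0,1]]'>/dev/null; python3 st.py
```

```text
t 12.77 along 38.9 lat 0.4 z 0.5 mm ang 0.0009 pitch 0.0001| F along -0.2 lat -0.2 z -1.0 | M [ 0.2   0.13 -0.12] 0.021
t 13.02 along 40.9 lat 0.4 z 0.5 mm ang 0.0010 pitch 0.0001| F along -0.2 lat -1.2 z -1.8 | M [ 0.21  0.13 -0.07] 0.0208
t 13.27 along 42.9 lat 0.5 z 0.5 mm ang 0.0010 pitch 0.0001| F along -0.1 lat -1.8 z -1.1 | M [ 0.18  0.15 -0.11] 0.0213
```

```bash
python3 - <<'E'
from h import *
f=grab_frame("top");I=f["img"][:,:,::-1]
a=cv2.resize(I[195:265,285:395],None,fx=5,fy=5,interpolation=cv2.INTER_CUBIC)
f=grab_frame("scene");I=f["img"][:,:,::-1]
b=cv2.resize(I[200:255,225:335],None,fx=5,fy=5,interpolation=cv2.INTER_CUBIC)
cv2.imwrite("pics/c8.png",np.vstack([a,b])[:600])
E
```

```text
(no output)
```

View pics/c8.png

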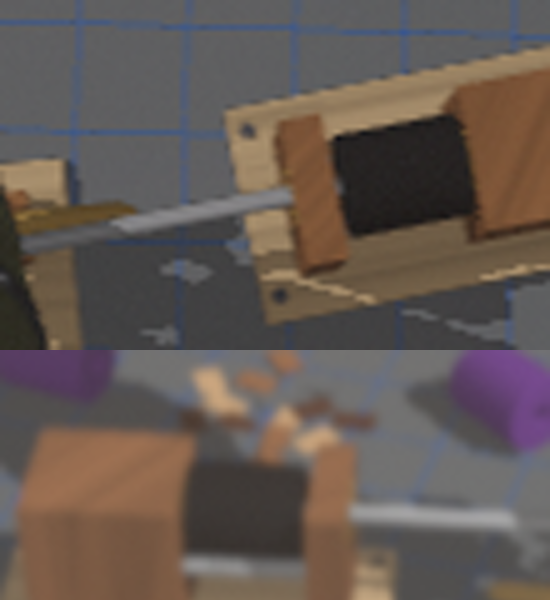

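The rod now shows between the cheek and the roller at (340,187), so the tip is inside the bore. I'll continue.

```bash
for i in 1; do python3 -m creep '[[[-0.1,0,0],0,1],[[-0.1,0,0],0,1],[[-0.1,0,0],0,1],[[0,0,0],0,1]]'>/dev/null; python3 st.py;python3 -m creep '[[[-0.1,0,0],0,1],[[-0.1,0,0],0,1],[[-0.1,0,0],0,1],[[0,0,0],0,1]]'>/dev/null; python3 st.py;python3 -m creep '[[[-0.1,0,0],0,1],[[-0.1,0,0],0,1],[[-0.1,0,0],0,1],[[0,0,0],0,1]]'>/dev/null; python3 st.py;done
```

```text
t 13.70 along 45.9 lat 0.5 z 0.5 mm ang 0.0009 pitch 0.0001| F along -1.0 lat -0.2 z -1.3 | M [ 0.16  0.14 -0.11] 0.0212
t 14.03 along 49.0 lat 0.4 z 0.5 mm ang 0.0009 pitch 0.0001| F along -1.0 lat -0.3 z -1.8 | M [ 0.19  0.19 -0.09] 0.0211
t 14.37 along 51.9 lat 0.4 z 0.5 mm ang 0.0010 pitch 0.0001| F along 0.8 lat -0.9 z -1.7 | M [ 0.22  0.24 -0.12] 0.0209
```

```bash
for i in 1; do python3 -m creep '[[[-0.1,0,0],0,1],[[-0.1,0,0],0,1],[[-0.1,0,0],0,1],[[0,0,0],0,1]]'>/dev/null; python3 st.py;python3 -m creep '[[[-0.1,0,0],0,1],[[-0.1,0,0],0,1],[[-0.1,0,0],0,1],[[0,0,0],0,1]]'>/dev/null; python3 st.py;python3 -m creep '[[[-0.1,0,0],0,1],[[-0.1,0,0],0,1],[[-0.1,0,0],0,1],[[0,0,0],0,1]]'>/dev/null; python3 st.py;done
```

```text
t 14.70 along 55.0 lat 0.4 z 0.5 mm ang 0.0010 pitch 0.0002| F along -0.7 lat -0.7 z -1.6 | M [ 0.23  0.23 -0.12] 0.0213
t 15.03 along 57.9 lat 0.4 z 0.5 mm ang 0.0009 pitch 0.0001| F along -0.8 lat -0.7 z -1.3 | M [ 0.25  0.21 -0.12] 0.0213
t 15.37 along 61.0 lat 0.4 z 0.5 mm ang 0.0008 pitch 0.0001| F along -0.8 lat -0.0 z -1.1 | M [ 0.29  0.27 -0.17] 0.0209
```

```bash
for i in 1; do python3 -m creep '[[[-0.1,0,0],0,1],[[-0.1,0,0],0,1],[[-0.1,0,0],0,1],[[0,0,0],0,1]]'>/dev/null; python3 st.py;python3 -m creep '[[[-0.1,0,0],0,1],[[-0.1,0,0],0,1],[[-0.1,0,0],0,1],[[0,0,0],0,1]]'>/dev/null; python3 st.py;python3 -m creep '[[[-0.1,0,0],0,1],[[-0.1,0,0],0,1],[[-0.1,0,0],0,1],[[0,0,0],0,1]]'>/dev/null; python3 st.py;done
```

```text
t 15.70 along 64.0 lat 0.5 z 0.5 mm ang 0.0009 pitch 0.0001| F along -1.2 lat -1.0 z -1.9 | M [ 0.27  0.27 -0.09] 0.0211
t 16.03 along 67.0 lat 0.4 z 0.5 mm ang 0.0009 pitch 0.0002| F along -1.3 lat -2.3 z -1.0 | M [ 0.3   0.33 -0.14] 0.0211
t 16.37 along 69.9 lat 0.4 z 0.5 mm ang 0.0009 pitch 0.0001| F along -1.8 lat -0.8 z -0.9 | M [ 0.38  0.4  -0.18] 0.0211
```

```bash
for i in 1; do python3 -m creep '[[[-0.1,0,0],0,1],[[-0.1,0,0],0,1],[[-0.1,0,0],0,1],[[0,0,0],0,1]]'>/dev/null; python3 st.py;python3 -m creep '[[[-0.1,0,0],0,1],[[-0.1,0,0],0,1],[[-0.1,0,0],0,1],[[0,0,0],0,1]]'>/dev/null; python3 st.py;python3 -m creep '[[[-0.1,0,0],0,1],[[-0.1,0,0],0,1],[[-0.1,0,0],0,1],[[0,0,0],0,1]]'>/dev/null; python3 st.py;done
```

```text
t 16.70 along 72.9 lat 0.5 z 0.5 mm ang 0.0010 pitch 0.0001| F along -0.9 lat -2.3 z -1.3 | M [ 0.4   0.38 -0.23] 0.0211
t 17.03 along 75.9 lat 0.5 z 0.5 mm ang 0.0010 pitch 0.0001| F along -1.6 lat -1.9 z -0.7 | M [ 0.42  0.39 -0.24] 0.0208
t 17.37 along 78.9 lat 0.4 z 0.5 mm ang 0.0010 pitch 0.0001| F along -1.8 lat -1.4 z -1.1 | M [ 0.53  0.4  -0.24] 0.0213
```

```bash
for i in 1; do python3 -m creep '[[[-0.1,0,0],0,1],[[-0.1,0,0],0,1],[[-0.1,0,0],0,1],[[0,0,0],0,1]]'>/dev/null; python3 st.py;python3 -m creep '[[[-0.1,0,0],0,1],[[-0.1,0,0],0,1],[[0,0,0],0,1]]'>/dev/null; python3 st.py;python3 -m creep '[[[-0.1,0,0],0,1],[[-0.1,0,0],0,1],[[0,0,0],0,1]]'>/dev/null; python3 st.py;done
```

```text
t 17.70 along 81.9 lat 0.4 z 0.5 mm ang 0.0009 pitch 0.0001| F along -2.6 lat -1.6 z -1.7 | M [ 0.53  0.5  -0.25] 0.0209
t 17.95 along 83.9 lat 0.4 z 0.5 mm ang 0.0010 pitch 0.0001| F along -1.9 lat -1.8 z -0.8 | M [ 0.63  0.52 -0.24] 0.0209
t 18.20 along 85.9 lat 0.4 z 0.5 mm ang 0.0010 pitch 0.0000| F along -3.9 lat -1.8 z -2.1 | M [ 0.59  0.59 -0.23] 0.0209
```

```bash
python3 -m creep '[[[0,-0.04,0],0,1],[[0,0,0],0,1],[[0,0,0],0,1]]'>/dev/null; python3 st.py;python3 -m creep '[[[-0.1,0,0],0,1],[[-0.1,0,0],0,1],[[0,0,0],0,1]]'>/dev/null; python3 st.py;python3 -m creep '[[[-0.1,0,0],0,1],[[-0.1,0,0],0,1],[[0,0,0],0,1]]'>/dev/null; python3 st.py
```

```text
t 18.45 along 85.9 lat 0.3 z 0.6 mm ang 0.0012 pitch 0.0003| F along -2.7 lat -1.0 z -1.6 | M [ 0.55  0.42 -0.19] 0.0211
t 18.70 along 88.0 lat 0.3 z 0.6 mm ang 0.0011 pitch 0.0003| F along -2.1 lat -1.2 z -0.9 | M [ 0.5   0.37 -0.18] 0.021
t 18.95 along 90.1 lat 0.2 z 0.6 mm ang 0.0010 pitch 0.0003| F along -2.2 lat -0.8 z -2.7 | M [ 0.45  0.34 -0.1 ] 0.0212
```

```bash
cat >> st.py <<'E'
M=s["moment"];print("    moment-based along %.1f lat %.1f"%(np.array([-M[1],M[0],0])@n/.155,np.array([-M[1],M[0],0])@y/.155))
E
python3 -m creep '[[[-0.1,-0.02,0],0,1],[[-0.1,0,0],0,1],[[0,0,0],0,1]]'>/dev/null; python3 st.py;python3 -m creep '[[[-0.1,0,0],0,1],[[-0.1,0,0],0,1],[[0,0,0],0,1]]'>/dev/null; python3 st.py
```

```text
t 19.20 along 92.2 lat 0.1 z 0.6 mm ang 0.0009 pitch 0.0004| F along -2.2 lat -0.2 z -2.5 | M [ 0.32  0.2  -0.06] 0.0213
    moment-based along -2.3 lat -0.8
t 19.45 along 94.1 lat 0.0 z 0.6 mm ang 0.0010 pitch 0.0003| F along -1.0 lat -0.3 z -2.3 | M [ 0.36  0.18 -0.06] 0.0212
    moment-based along -2.5 lat -0.7
```

```bash
python3 -m creep '[[[-0.1,-0.02,0],0,1],[[-0.05,0,0],0,1],[[0,0,0],0,1]]'>/dev/null; python3 st.py;python3 -m creep '[[[-0.1,0,0],0,1],[[-0.05,0,0],0,1],[[0,0,0],0,1]]'>/dev/null; python3 st.py
```

```text
t 19.70 along 95.6 lat -0.1 z 0.6 mm ang 0.0010 pitch 0.0003| F along -0.3 lat 0.3 z -1.5 | M [ 0.3   0.13 -0.07] 0.0211
    moment-based along -2.1 lat -0.4
t 19.95 along 96.9 lat -0.2 z 0.5 mm ang 0.0011 pitch 0.0002| F along 0.2 lat -0.8 z -1.8 | M [ 0.26  0.09 -0.01] 0.0212
    moment-based along -1.8 lat -0.2
```

```bash
python3 -m creep '[[[-0.08,0,0],0,1],[[-0.07,0,0],0,1],[[0,0,0],0,1]]'>/dev/null; python3 st.py;python3 -m creep '[[[-0.08,0,0],0,1],[[-0.07,0,0],0,1],[[0,0,0],0,1]]'>/dev/null; python3 st.py
```

```text
t 20.20 along 98.3 lat -0.2 z 0.5 mm ang 0.0012 pitch 0.0000| F along -0.7 lat 0.7 z -2.6 | M [0.34 0.09 0.03] 0.021
    moment-based along -2.3 lat -0.1
t 20.45 along 99.8 lat -0.2 z 0.5 mm ang 0.0012 pitch 0.0000| F along -0.6 lat -0.0 z -1.5 | M [ 0.33  0.07 -0.01] 0.0213
    moment-based along -2.2 lat 0.0
```

```bash
python3 -m creep '[[[-0.08,0,0],0,1],[[-0.07,0,0],0,1],[[0,0,0],0,1]]'>/dev/null; python3 st.py
```

```text
t 20.70 along 101.2 lat -0.2 z 0.5 mm ang 0.0012 pitch -0.0000| F along -0.3 lat -0.6 z -2.0 | M [ 0.4   0.12 -0.  ] 0.021
    moment-based along -2.7 lat -0.2
```

```bash
python3 -m creep '[[[-0.08,0,0],0,1],[[-0.07,0,0],0,1],[[0,0,0],0,1]]'>/dev/null; python3 st.py
```

```text
t 20.95 along 102.8 lat -0.2 z 0.5 mm ang 0.0011 pitch -0.0000| F along -1.8 lat -0.0 z -3.0 | M [0.44 0.14 0.01] 0.0211
    moment-based along -3.0 lat -0.3
```

Run:
```python
from h import *
f=grab_frame("top");I=f["img"][:,:,::-1]
a=cv2.resize(I[195:265,285:395],None,fx=5,fy=5,interpolation=cv2.INTER_CUBIC)
f=grab_frame("scene");I=f["img"][:,:,::-1]
b=cv2.resize(I[200:250,225:335],None,fx=5,fy=5,interpolation=cv2.INTER_CUBIC)
cv2.imwrite("pics/c9.png",np.vstack([a,b])[:600])
```

```text
(no output)
```

View pics/c9.png

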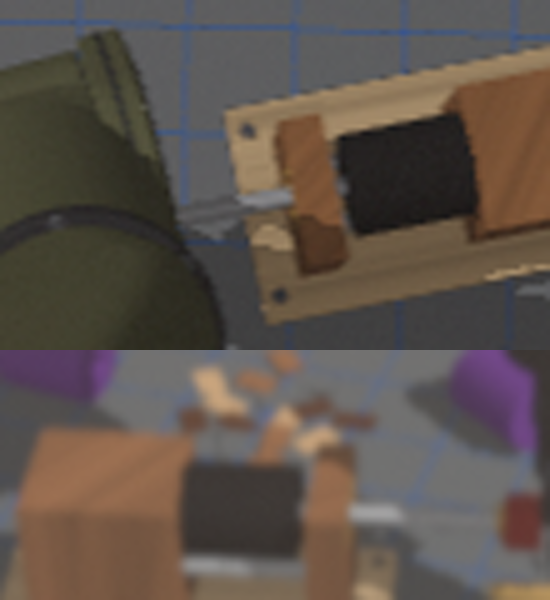

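The rod runs straight into the roller, which now sits against the far block. I'm continuing toward the pad.

```bash
python3 -m creep '[[[-0.08,0,0],0,1],[[-0.07,0,0],0,1],[[0,0,0],0,1]]'>/dev/null; python3 st.py
```

```text
t 21.30 along 104.2 lat -0.2 z 0.5 mm ang 0.0012 pitch -0.0001| F along -1.2 lat 0.1 z -3.1 | M [0.46 0.12 0.01] 0.0208
    moment-based along -3.1 lat -0.1
```

```bash
python3 -m creep '[[[-0.08,0,0],0,1],[[-0.07,0,0],0,1],[[0,0,0],0,1]]'>/dev/null; python3 st.py
```

```text
t 21.55 along 105.7 lat -0.3 z 0.4 mm ang 0.0011 pitch -0.0001| F along -1.2 lat 0.4 z -2.1 | M [0.44 0.07 0.03] 0.0208
    moment-based along -2.8 lat 0.2
```

```bash
python3 -m creep '[[[-0.08,0,0],0,1],[[-0.07,0,0],0,1],[[0,0,0],0,1]]'>/dev/null; python3 st.py
```

```text
t 21.80 along 107.3 lat -0.2 z 0.5 mm ang 0.0011 pitch -0.0000| F along -1.0 lat -0.2 z -2.3 | M [ 0.47  0.14 -0.02] 0.0211
    moment-based along -3.2 lat -0.2
```

```bash
python3 -m creep '[[[-0.08,0,0],0,1],[[-0.07,0,0],0,1],[[0,0,0],0,1]]'>/dev/null; python3 st.py
```

```text
t 22.05 along 108.8 lat -0.3 z 0.5 mm ang 0.0011 pitch -0.0000| F along -1.7 lat 0.0 z -3.0 | M [ 0.56  0.16 -0.04] 0.021
    moment-based along -3.8 lat -0.2
```

```bash
python3 -m creep '[[[-0.08,0,0],0,1],[[-0.07,0,0],0,1],[[0,0,0],0,1]]'>/dev/null; python3 st.py
```

```text
t 22.30 along 110.3 lat -0.2 z 0.5 mm ang 0.0011 pitch 0.0000| F along -1.6 lat 0.5 z -2.6 | M [0.57 0.15 0.01] 0.0211
    moment-based along -3.8 lat -0.1
```

```bash
python3 -m creep '[[[-0.08,0,0],0,1],[[-0.07,0,0],0,1],[[0,0,0],0,1]]'>/dev/null; python3 st.py
```

```text
t 22.55 along 111.8 lat -0.2 z 0.5 mm ang 0.0011 pitch -0.0000| F along -1.1 lat -0.2 z -3.0 | M [0.58 0.19 0.02] 0.0212
    moment-based along -3.9 lat -0.4
```

I shouldn't queue several steps without checking between them, so I'm adding a force guard that stops the chain.

```bash
cat >> st.py <<'E'
import sys
fa=-(F@n); fm=-(np.array([-M[1],M[0],0])@n/.155)
sys.exit(1 if fa>4 or fm>6 else 0)
E
python3 -m creep '[[[-0.08,0,0],0,1],[[-0.07,0,0],0,1],[[0,0,0],0,1]]'>/dev/null; python3 st.py && python3 -m creep '[[[-0.08,0,0],0,1],[[-0.07,0,0],0,1],[[0,0,0],0,1]]'>/dev/null && python3 st.py && python3 -m creep '[[[-0.08,0,0],0,1],[[-0.07,0,0],0,1],[[0,0,0],0,1]]'>/dev/null && python3 st.py && python3 -m creep '[[[-0.08,0,0],0,1],[[-0.07,0,0],0,1],[[0,0,0],0,1]]'>/dev/null && python3 st.py
```

```text
t 22.80 along 113.3 lat -0.2 z 0.5 mm ang 0.0011 pitch -0.0000| F along -2.7 lat -0.3 z -2.3 | M [ 0.58  0.15 -0.01] 0.0214
    moment-based along -3.9 lat -0.2
t 23.05 along 114.8 lat -0.2 z 0.5 mm ang 0.0011 pitch 0.0000| F along -2.6 lat 0.8 z -2.6 | M [ 0.62  0.16 -0.02] 0.0212
    moment-based along -4.1 lat -0.2
t 23.30 along 116.3 lat -0.2 z 0.5 mm ang 0.0011 pitch 0.0000| F along -2.7 lat -0.5 z -2.4 | M [ 0.66  0.21 -0.03] 0.0213
    moment-based along -4.5 lat -0.4
t 23.55 along 117.8 lat -0.2 z 0.5 mm ang 0.0011 pitch 0.0000| F along -1.8 lat 0.0 z -3.4 | M [ 0.67  0.15 -0.03] 0.021
    moment-based along -4.5 lat -0.0
```

```bash
sed -i 's/fm>6/fm>7/;s/fa>4/fa>4.5/' st.py
python3 -m creep '[[[-0.08,0,0],0,1],[[-0.07,0,0],0,1],[[0,0,0],0,1]]'>/dev/null; python3 st.py && python3 -m creep '[[[-0.08,0,0],0,1],[[-0.07,0,0],0,1],[[0,0,0],0,1]]'>/dev/null && python3 st.py && python3 -m creep '[[[-0.08,0,0],0,1],[[-0.07,0,0],0,1],[[0,0,0],0,1]]'>/dev/null && python3 st.py && python3 -m creep '[[[-0.08,0,0],0,1],[[-0.07,0,0],0,1],[[0,0,0],0,1]]'>/dev/null && python3 st.py
```

```text
t 23.80 along 119.3 lat -0.2 z 0.5 mm ang 0.0011 pitch 0.0000| F along -2.3 lat -0.6 z -2.5 | M [0.63 0.18 0.03] 0.021
    moment-based along -4.2 lat -0.2
t 24.05 along 119.5 lat -0.1 z 0.2 mm ang 0.0019 pitch -0.0014| F along -4.9 lat -0.0 z -2.0 | M [ 1.13  0.43 -0.12] 0.0213
    moment-based along -7.7 lat -1.1
```

Contact shows at about 119.4 mm: force rose while motion stopped. Drag before that was about 2.3 N by force and 4.3 N by moment. Next come small squeeze steps.

```bash
python3 -m creep '[[[-0.05,0,0],0,1],[[0,0,0],0,1],[[0,0,0],0,1]]'>/dev/null; python3 st.py
```

```text
t 24.30 along 119.5 lat -0.1 z 0.1 mm ang 0.0023 pitch -0.0019| F along -5.8 lat 0.0 z -2.5 | M [ 1.26  0.36 -0.12] 0.0211
    moment-based along -8.4 lat -0.5
```

```bash
python3 -m creep '[[[-0.1,0,0],0,1],[[0,0,0],0,1],[[0,0,0],0,1]]'>/dev/null; python3 st.py
```

```text
t 24.55 along 119.7 lat 0.0 z -0.1 mm ang 0.0028 pitch -0.0029| F along -6.6 lat -0.8 z -1.6 | M [ 1.49  0.46 -0.1 ] 0.0211
    moment-based along -10.0 lat -0.8
```

```bash
python3 -m creep '[[[-0.1,0,0],0,1],[[0,0,0],0,1],[[0,0,0],0,1]]'>/dev/null; python3 st.py;python3 st.py
```

```text
t 24.80 along 120.0 lat 0.1 z -0.3 mm ang 0.0033 pitch -0.0037| F along -9.3 lat -1.5 z -0.8 | M [ 1.7   0.55 -0.14] 0.0214
    moment-based along -11.5 lat -1.1
t 24.80 along 120.0 lat 0.1 z -0.3 mm ang 0.0033 pitch -0.0037| F along -9.3 lat -1.5 z -0.8 | M [ 1.7   0.55 -0.14] 0.0214
    moment-based along -11.5 lat -1.1
```

```bash
python3 -m creep '[[[-0.1,0,0],0,1],[[0,0,0],0,1],[[0,0,0],0,1]]'>/dev/null; python3 st.py
```

```text
t 25.05 along 120.4 lat 0.2 z -0.4 mm ang 0.0037 pitch -0.0044| F along -9.8 lat -0.6 z -2.1 | M [ 1.89  0.61 -0.18] 0.021
    moment-based along -12.8 lat -1.2
```

```bash
python3 -m creep '[[[-0.06,0,0],0,1],[[0,0,0],0,1],[[0,0,0],0,1]]'>/dev/null; python3 st.py
```

```text
t 25.30 along 120.4 lat 0.2 z -0.6 mm ang 0.0041 pitch -0.0050| F along -10.0 lat -0.7 z -0.4 | M [ 2.    0.64 -0.17] 0.0212
    moment-based along -13.5 lat -1.2
```

```bash
python3 -m creep '[[[-0.1,0,0],0,1],[[0,0,0],0,1],[[0,0,0],0,1]]'>/dev/null; python3 st.py
```

```text
t 25.55 along 120.9 lat 0.3 z -0.7 mm ang 0.0044 pitch -0.0057| F along -11.9 lat -1.0 z -1.2 | M [ 2.19  0.75 -0.2 ] 0.0211
    moment-based along -14.9 lat -1.6
```

```bash
python3 -m creep '[[[-0.1,0,0],0,1],[[0,0,0],0,1],[[0,0,0],0,1],[[0,0,0],0,1]]'>/dev/null; python3 st.py;  python3 -m creep '[[[0,0,0],0,1]]'>/dev/null; python3 st.py
```

```text
t 25.88 along 121.2 lat 0.4 z -0.9 mm ang 0.0049 pitch -0.0064| F along -13.3 lat -1.7 z -0.5 | M [ 2.45  0.83 -0.23] 0.0212
    moment-based along -16.6 lat -1.8
t 25.97 along 121.2 lat 0.4 z -0.9 mm ang 0.0049 pitch -0.0064| F along -14.0 lat -1.8 z -1.1 | M [ 2.37  0.79 -0.25] 0.021
    moment-based along -16.1 lat -1.6
```

The rise over drag is about 11.4 N by force and 12 N by moment, so the squeeze target is met. I'll hold it briefly, unload part way and open.

```bash
python3 -m creep '[[[0,0,0],0,1],[[0,0,0],0,1]]'>/dev/null; python3 st.py; python3 -m creep '[[[0.1,0,0],0,1],[[0.1,0,0],0,1],[[0.1,0,0],0,1],[[0,0,0],0,1]]' >/dev/null; python3 st.py
```

```text
t 26.13 along 121.3 lat 0.4 z -0.9 mm ang 0.0049 pitch -0.0064| F along -13.4 lat -0.5 z 0.1 | M [ 2.36  0.8  -0.23] 0.0213
    moment-based along -16.0 lat -1.7
t 26.47 along 121.1 lat 0.1 z -0.1 mm ang 0.0031 pitch -0.0029| F along -8.3 lat -0.6 z -1.0 | M [ 1.51  0.46 -0.13] 0.0208
    moment-based along -10.2 lat -0.7
```

```bash
python3 -m creep '[[[0.1,0,0],0,1],[[0.1,0,0],0,1],[[0,0,0],0,1]]' >/dev/null; python3 st.py;  python3 -m creep '[[[0,0,0],0,1.8],[[0,0,0],0,2.4],[[0,0,0],0,3],[[0,0,0],0,4.5],[[0,0,0],0,5.5],[[0,0,0],0,5.5],[[0,0,0],0,5.5]]' 20; python3 st.py
python3 - <<'E'
from h import *
f=grab_frame("wrist");cv2.imwrite("pics/w10.png",f["img"][:,:,::-1])
E
```

```text
t 26.72 along 121.0 lat -0.1 z 0.3 mm ang 0.0018 pitch -0.0008| F along -4.5 lat 0.3 z -1.7 | M [ 1.24  0.4  -0.09] 0.0209
    moment-based along -8.4 lat -0.8
t: 27.3
tcp_pos: [0.5583, 0.0631, 0.2406]
tcp_rot: [0.625, 0.781, -0.0, 0.0]
force: [0.7, -0.0, -0.4]
width: 0.0552
t 27.30 along 122.2 lat -0.2 z 0.7 mm ang 0.0007 pitch 0.0004| F along 0.2 lat 0.6 z -0.4 | M [-0.03  0.02 -0.04] 0.0552
    moment-based along 0.2 lat -0.2
```

View pics/w10.png

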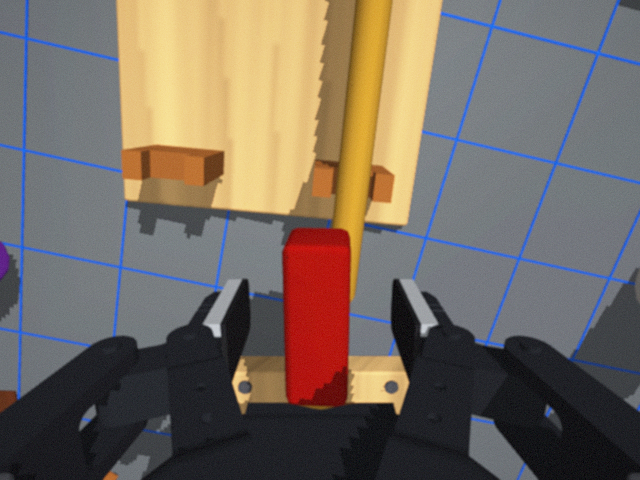

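The fingers are clear of the red handle on both sides, and the force is back to zero. I'll retreat upward.

```bash
python3 -m creep '[[[0,0,-1],0,5.5],[[0,0,-2],0,5.5],[[0,0,-3],0,5.5],[[0,0,-3],0,5.5],[[0,0,-3],0,5.5],[[2,-2,-1],0,5.5],[[3,-2,0],0,5.5],[[3,-2,0],0,5.5]]'; python3 -m creep '[[[3,-2,0],0,5.5],[[3,-2,0],0,5.5],[[3,-2,0],0,5.5],[[3,-2,0],0,5.5],[[1,0,0],0,5.5],[[0,0,0],0,5.5],[[0,0,0],0,5.5],[[0,0,0],0,5.5]]'
python3 - <<'E'
from h import *
f=grab_frame("top");I=f["img"][:,:,::-1]
a=cv2.resize(I[195:295,200:430],None,fx=3.4,fy=3.4,interpolation=cv2.INTER_CUBIC)
f=grab_frame("scene");I=f["img"][:,:,::-1]
b=cv2.resize(I[200:270,215:425],None,fx=3.72,fy=3.5,interpolation=cv2.INTER_CUBIC)
b=cv2.resize(b,(a.shape[1],245))
cv2.imwrite("pics/c11.png",np.vstack([a,b])[:600])
E
```

```text
t: 28.02
tcp_pos: [0.4817, 0.1281, 0.3723]
tcp_rot: [0.626, 0.78, 0.002, 0.001]
force: [0.5, 0.3, 0.5]
width: 0.0553
t: 28.68
tcp_pos: [0.3765, 0.2363, 0.3708]
tcp_rot: [0.625, 0.78, 0.0, 0.001]
force: [0.6, -0.7, -0.5]
width: 0.0548
```

View pics/c11.png

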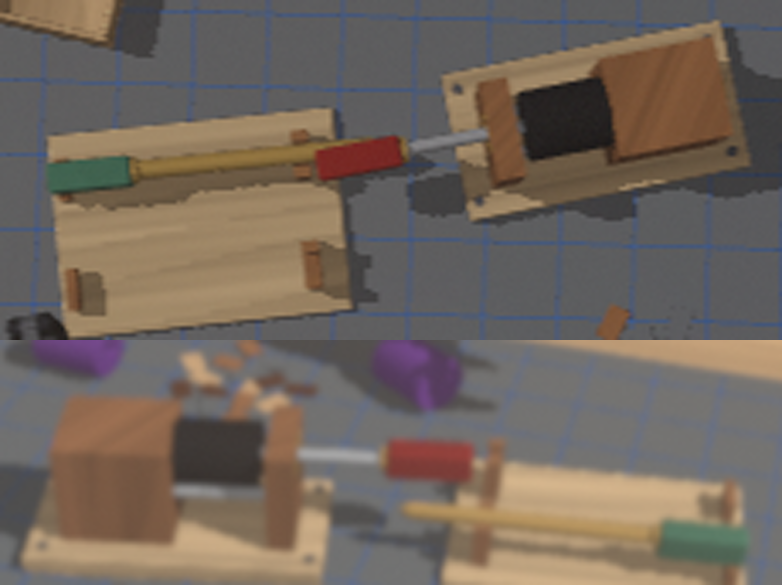

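Run:
```python
from h import *
f=grab_frame("top");p=ray(f,[200+404/3.4,195+148/3.4],.085)[:2];x=[.5735,-.0245];n=np.array([np.cos(-1.35),np.sin(-1.35)])
print("handle front along",(p-x)@n,"lat",(p-x)@[-n[1],n[0]],"t",observe()["t"])
job.finish_job()
```

```text
handle front along -0.057436717362668734 lat 0.0014272695812194162 t 28.8333
the job is handed in; nothing more can be done
```

The red-handled axle is threaded through the near cheek, the roller and the far block, and I let it go and handed the job in at about 28.8 s. No verdict comes back and I can't read the pad's position directly, so the squeeze is judged from force and travel only.

- **Squeeze:** I felt the pad about 119 mm past the near mouth. I pushed to 13.3–14.0 N on the force reading against about 2.3 N of drag, so about 11–12 N on the pad. The force worked out from the wrist moment gave about 12 N. The arm advanced about 1.8 mm after contact, and stayed within about 0.3 mm as I eased the load before opening the fingers.
- **Final check:** The pictures show the handle released and the rod in line with the holes, with the roller on it between the cheeks. The green axle looks undisturbed. The top camera puts the handle's front about 57 mm from the cheek; the arm's own reading gave about 59 mm.
- **Disagreements:**
  - The top and wrist cameras differed by 3–5 mm in world x, so I used the wrist camera and compared positions within one camera.
  - The moment-based force read about 2 N above the direct force throughout, so I judged the squeeze by the rise over each baseline.
  - Three times I queued two or three 1.5 mm steps without checking force between them, before adding a guard. These were all before the pad was reached.

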